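# Sand two edges of rosette blanks with the interlocked-key air sander

### The job

Two or three oak rosette blanks wait on the bench: stand every one, rosette up, with its blue side flush against the sanding bar, open the orange air cock fully, and press the green run key for the first pass; after a second or so press the red stop key. Then turn every blank so that its yellow side is flush against the bar, press the yellow key, press green again for the second pass, then red again, and last of all shut the air cock fully. Press keys right down so that the partner pops up, run a pass only with every blank let go and flush at the bar, leave the blanks there at the end, and do not shift the gouge, mallet or wax tin.

Things in the scene. Friction and masses are not known exactly. Their poses are not given: they have to be found in the camera images.
- blank1: square oak rosette blank, 52 x 52 mm, 40 mm tall, 60 to 120 g, shallow rosette (3 mm proud) on top. Origin: centre of its underside; +z up; +x points out of its blue side, +y out of its yellow side (from above, yellow is next counter-clockwise from blue). A stripe of each colour also marks that edge of the top. Other two sides bare. May be absent.
- blank1_blue (a point): middle of the blue side of blank 1, 26 mm along +x from its axis, 7 mm above its underside
- blank1_yellow (a point): middle of the yellow side of blank 1, 26 mm along +y from its axis, 7 mm above its underside
- blank2: square oak rosette blank, 52 x 52 mm, 40 mm tall, 60 to 120 g, shallow rosette (3 mm proud) on top. Origin: centre of its underside; +z up; +x points out of its blue side, +y out of its yellow side (from above, yellow is next counter-clockwise from blue). A stripe of each colour also marks that edge of the top. Other two sides bare. May be absent.
- blank2_blue (a point): middle of the blue side of blank 2, 26 mm along +x from its axis, 7 mm above its underside
- blank2_yellow (a point): middle of the yellow side of blank 2, 26 mm along +y from its axis, 7 mm above its underside
- blank3: square oak rosette blank, 52 x 52 mm, 40 mm tall, 60 to 120 g, shallow rosette (3 mm proud) on top. Origin: centre of its underside; +z up; +x points out of its blue side, +y out of its yellow side (from above, yellow is next counter-clockwise from blue). A stripe of each colour also marks that edge of the top. Other two sides bare. May be absent.
- blank3_blue (a point): middle of the blue side of blank 3, 26 mm along +x from its axis, 7 mm above its underside
- blank3_yellow (a point): middle of the yellow side of blank 3, 26 mm along +y from its axis, 7 mm above its underside
- bar: low fixed sanding bar, 340 long, 30 deep, 14 mm tall, red-brown abrasive on the face towards the robot. Origin: at bench level, middle of that face; +x into the bar (away from the robot), +y along it. Blanks stand on the bench (the thin dark sheet has no height) with a side against this face, anywhere along it; room for three at 115 mm spacing. Fingers pass above the bar.
- bank: green key box, fixed: 100 (x) x 170 (y) x 45 mm tall. Origin: centre of its underside. Four keys in a row along its y, from +y: blue (+57 mm), yellow (+21), green (-21), red (-57). Two interlocked pairs: blue/yellow (which side is sanded) and green/red (run/stop). In each pair one is down; pressing one fully makes its partner pop up. They stay where left. At the start blue and red are down.
- key_blue_top (a point): centre of the top face of the blue key (blue side); the face is 46 mm (bank's x) x 24 mm (bank's y); 60 mm above the bench when up, 52 mm when fully down; moves with the key; about 3 N of friction to press, firm bottom
- key_yellow_top (a point): centre of the top face of the yellow key (yellow side); the face is 46 mm (bank's x) x 24 mm (bank's y); 60 mm above the bench when up, 52 mm when fully down; moves with the key; about 3 N of friction to press, firm bottom
- key_green_top (a point): centre of the top face of the green key (run); the face is 46 mm (bank's x) x 24 mm (bank's y); 60 mm above the bench when up, 52 mm when fully down; moves with the key; about 3 N of friction to press, firm bottom
- key_red_top (a point): centre of the top face of the red key (stop); the face is 46 mm (bank's x) x 24 mm (bank's y); 60 mm above the bench when up, 52 mm when fully down; moves with the key; about 3 N of friction to press, firm bottom
- cock: ball valve (air cock) on a 140 x 90 mm foot plate, fixed. Origin: bench level under the valve. The copper pipe and brass body run along its x, 50 mm above the bench, brass top at 68 mm. The lever turns about the vertical through the origin; the lever's mid-height is 90 mm above the bench.
- lever (a joint): orange lever of the air cock: 0 = shut (lever across the pipe, pointing to the cock's +y), 1.571 = open (lever along the pipe, pointing to the cock's +x); turns clockwise seen from above as it opens. Hard stop at both ends; stays where left; starts within 0.25 of shut; needs about 2 N at its end.
- lever_end (a point): point on the lever's centre line near its outer end, 75 mm from the pivot, mid-height; the lever is 14 mm wide, 12 mm thick, and ends 90 mm from the pivot
- gouge: carving gouge lying on the bench beyond the bar, 235 mm long, bystander; origin under its ferrule
- mallet: wooden carver's mallet standing on its head, 72 mm across, 197 mm tall, bystander; origin: centre of its underside
- wax_tin: round wax tin, 72 mm across, 55 mm tall, bystander; origin: centre of its underside

How it is judged:
By the outcome, as a careful person would: the job done as asked, in the order asked, and still so for the second after the job is handed in, with the robot touching nothing.
Of blank1, blank2, blank3 only 2 to 3 are there at a start; the rules pass over those that are not, and their reading is None.
At some moment in a run one of blank1, blank2, blank3 may be knocked a few centimetres aside while the robot is not near it.
Once in a run the grip may slacken for a moment while it holds something.
It also fails if it takes over 210 s, if anything falls off the work surface, if the arm or the gripper's body presses on something with over 40 N, if the wrist force passes 120 N, or if a joint passes its speed limit or range.

### The arm

A 7-joint arm with a two-finger parallel gripper is mounted at the origin on the work surface. World frame = base frame: x ahead of the robot, y to its left, z up, the work surface at z = 0. Lengths are in m, angles in rad, forces in N, time in s.
With the tool pointing down it reaches from about 0.35 to 0.9 m from the base axis. Payload 8.1 kg.
Tool frame: the origin (TCP) lies midway between the tips of the shut fingers; the grasp point (between the pads) lies arm.grasp_offset behind it (arm.grasp_offset is the distance from the TCP to the grasp point, in m); z points along the fingers, y is the line along which they close (so a half turn about z gives the same grasp; the last joint's range is limited). The gripper opens to 92 mm and grips with 3 to 60 N. Pads are 19 mm wide; open, the fingers measure 130 mm over their backs; the gripper's body (75 mm by 190 mm) begins 47 mm behind the grasp point.
Start: joints at [-1.319, 0.434, 0.025, 1.573, -0.012, 1.134, -0.075], TCP at [0.217, 0.586, 0.227] pointing down, gripper open.
Joint ranges: [-2.62, 2.62], [-0.44, 2.09], [-1.27, 1.32], [0.08, 2.57], [-1.32, 4.46], [0.12, 2], [-2.74, 2.74]. Speed limits (rad/s): [2.22, 2.22, 3.01, 3.01, 3.14, 3.14, 3.14].

### API

Orientations are given as a rotation vector (axis times angle).
In Python, from cell import observe, imaging, arm gives the robot as it stands.
- The arm moves only by the tool apply_moves, never from a script. Its argument "commands" is a list of rows, each a list of 5 numbers: the opening in per cent of the stroke, from 0 (shut) to 100 (fully open), then the shift along the world's x, y, z in units of 0.06 m (1.0 is 0.06 m), then the turn about the world's z in units of 0.5 rad (1.0 is 0.5 rad). A call has 1 to 12 rows; each row shifts and turns the commanded pose from where the row before left it; what a row does not reach is not made up. A row lasts 1/8 s, in which the tool goes at most 62.5 mm and 10.7 degrees, less where a joint would pass 70% of its speed; a pose out of reach is approached as far as the arm can. A call with a number of a shift or a turn outside -1 to 1 is refused whole. A call with a gripper value outside its range is refused whole. The fingers move at their own pace and stop on an object; "newtons" is the grip in N (left out, the last holds). Time passes only in rows, so rows that do not move let the fingers close. It gives the time, the measured TCP pose, the force, the opening and the grip force at its end, in the units of the state.
- observe(): the state, without advancing time (a new reading comes with each control period).
- imaging.get_image(name): name is "scene" or "top"; returns (picture, depth): 480x640x3 uint8, red, green, blue; 480x640 float32, m along the optical axis (not along the pixel's ray), 0 where there is no reading.
- imaging.camera_params(name): a dict with "camera_matrix" (3x3 intrinsics, pixels), "origin" and "rotation" of the camera in the world. Camera axes: x right, y up, looking along -z (the intrinsics and any distortion apply to the point x, -y, -z); pixel columns grow to the right and rows downward; lengths in m; the calibration is good to about 2 mm. A picture is of the moment at which its call begins. camera_params takes no time and is no camera call.
- arm.sign_off(): hands the job in; it is judged then, once.
The state is a dict: "clock": time; "joints": joint angles; "dq": joint speeds; "joint_efforts": joint torques, N m; "position": TCP position; "ee_rot": TCP orientation; "force": force on the tool from outside, world axes, zero at the start; "ft_torque": the same for the moment, N m; "width": opening from 0.0 (shut) to 1.0 (fully open); "gripper_force": force on a finger pad.
Only numpy, scipy, OpenCV 4.12 (cv2) and the standard library are available. Lean on these libraries where they do the work, as an engineer would, in place of code of your own. Each camera call takes 0.05 s, during which the arm holds its last target. There are 200 camera calls.

## Working session

There is one attempt and no reset: what is moved stays moved. The work goes in short steps, Python scripts to look and compute and a tool call to move; the robot and the scene stay as the last step left them, time stands still between calls to the robot, and variables do not carry over. Pictures are saved under pics/ and viewed, at most 14 in all, crops included, and the job is handed in when it is done.

Besides the shell and the picture viewer there is one more tool, called after "Call:" as a command line: name --pt "numbers of a row" for each row, then --argument value for the rest. apply_moves: Moves the arm, as the interface text tells. Its arguments: {"type":"object","properties":{"commands":{"type":"array"},"newtons":{"type":"number"}},"required":["commands"]}

```bash
mkdir -p pics; ls; cat > h.py <<'E'
import numpy as np,cv2
from cell import observe,imaging,arm
def snap(name,fn=None):
    im,d=imaging.get_image(name)
    if fn: cv2.imwrite('pics/'+fn,im[:,:,::-1])
    return im,d
def ray(name,u,v):
    c=imaging.camera_params(name);K=np.array(c['camera_matrix']);R=np.array(c['rotation']);o=np.array(c['origin'])
    p=np.array([(u-K[0,2])/K[0,0],(v-K[1,2])/K[1,1]])
    return o,R@np.array([p[0],-p[1],-1.])
def atz(name,u,v,z):
    o,r=ray(name,u,v);return o+r*(z-o[2])/r[2]
def atd(name,u,v,d):
    o,r=ray(name,u,v);return o+r*d[int(v),int(u)]
E
python3 - <<'E'
from h import *
im,d=snap('top','top1.png');snap('scene','sc1.png')
for n in('top','scene'):print(imaging.camera_params(n))
print(observe(),arm.grasp_offset)
E
```

```text
pics
{'camera_matrix': array([[510.5890441 ,   0.        , 329.55962169],
       [  0.        , 510.5890441 , 235.68145241],
       [  0.        ,   0.        ,   1.        ]]), 'origin': array([0.41642905, 0.0027308 , 1.20764991]), 'rotation': array([ 0.11536229, -0.08810155, -1.5908408 ])}
{'camera_matrix': array([[441.55241899,   0.        , 320.06125532],
       [  0.        , 441.55241899, 232.62513932],
       [  0.        ,   0.        ,   1.        ]]), 'origin': array([ 0.96179785, -0.37336228,  0.96340473]), 'rotation': array([0.51005228, 0.22075307, 0.75772384])}
{'clock': 0.1, 'joints': array([-1.31861262,  0.43512087,  0.02495563,  1.57399286, -0.01157624,
        1.13399078, -0.07512684]), 'dq': array([ 8.11549004e-04, -1.23996354e-03, -1.73395077e-04, -2.27028893e-04,
        4.98643922e-05,  9.91275700e-04,  5.50695626e-04]), 'joint_efforts': array([ 2.02536576e-03, -6.69127321e+01,  9.87101644e-01, -3.15145004e+01,
       -6.06422103e-02,  3.74593504e-02,  7.07137269e-05]), 'position': array([0.2170081 , 0.5856385 , 0.22604852]), 'ee_rot': array([-5.54464110e-01, -3.09217015e+00,  2.14157957e-03]), 'force': array([-0.19920544,  0.02135883, -0.14156708]), 'ft_torque': array([0.03437683, 0.03518008, 0.02636589]), 'gripper_force': 0.0, 'width': 1.001980001222963} 0.0188
```

```bash
sed -i "s/R=np.array(c\['rotation'\])/R=cv2.Rodrigues(np.array(c['rotation']))[0]/" h.py
```

```text
(no output)
```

View pics/top1.png

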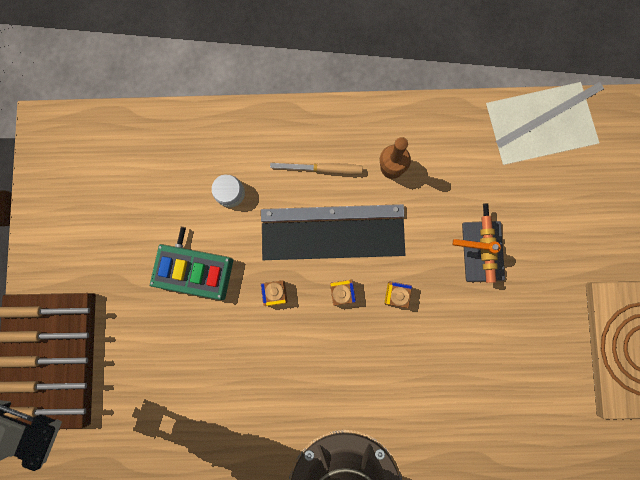

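View pics/sc1.png

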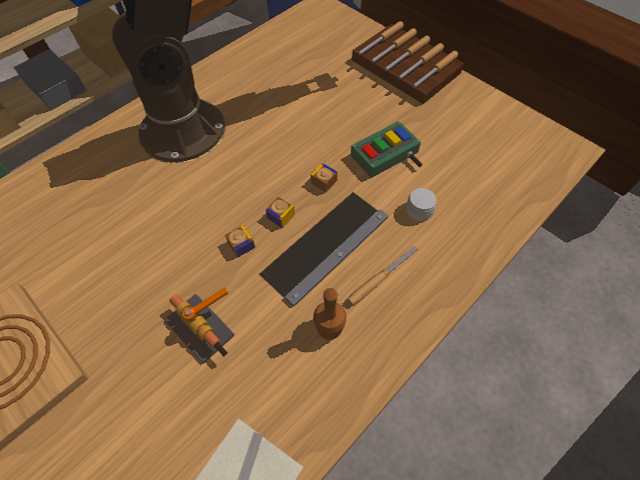

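```bash
python3 - <<'E'
import cv2,numpy as np
im=cv2.imread('pics/top1.png')
def c(u,v,w,h,s):return cv2.resize(im[v:v+h,u:u+w],None,fx=s,fy=s,interpolation=cv2.INTER_CUBIC)
a=c(255,270,160,50,5)
b=np.hstack([c(145,230,100,75,4),c(440,195,100,75,4)])
cv2.imwrite('pics/crop1.png',np.vstack([a,b]))
E
```

```text
(no output)
```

View pics/crop1.png

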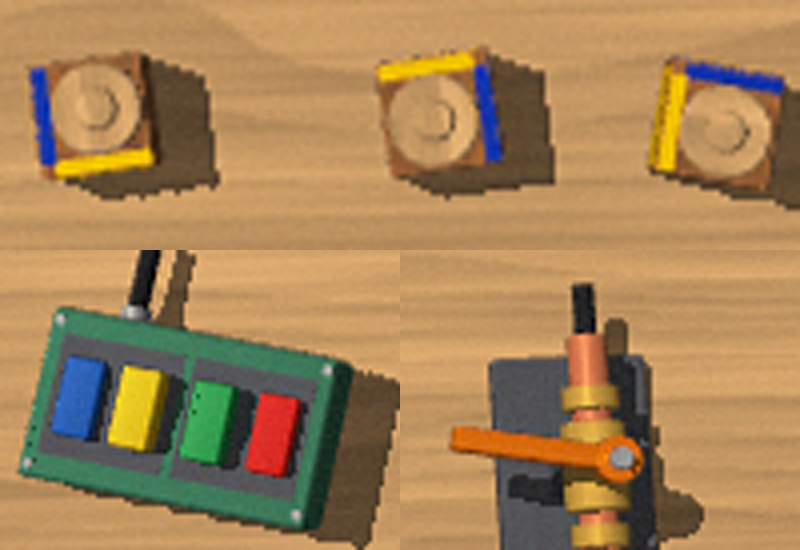

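```bash
cat >> h.py <<'E'
def cloud(name,d):
    v,u=np.mgrid[0:480,0:640]
    c=imaging.camera_params(name);K=np.array(c['camera_matrix']);R=cv2.Rodrigues(np.array(c['rotation']))[0]
    r=np.stack([(u-K[0,2])/K[0,0],-(v-K[1,2])/K[1,1],-np.ones_like(u)],-1)
    return np.array(c['origin'])+(r*d[...,None])@R.T
def blanks(im=None,d=None,xmin=.33,xmax=.72):
    "per blank: centre xy, size, blue dir angle (deg)"
    if im is None: im,d=snap('top')
    P=cloud('top',d);hs=cv2.cvtColor(im,cv2.COLOR_RGB2HSV).astype(int)
    m=(P[...,2]>.033)&(P[...,2]<.050)&(P[...,0]>xmin)&(P[...,0]<xmax)&(P[...,1]>-.27)&(P[...,1]<.20)&(d>0)
    n,l,st,_=cv2.connectedComponentsWithStats(m.astype(np.uint8))
    out=[]
    for i in range(1,n):
        if st[i,4]<150: continue
        k=l==i;q=P[k][:,:2];(c,s,a)=cv2.minAreaRect((q*1000).astype(np.float32))
        g=cv2.dilate(k.astype(np.uint8),np.ones((3,3)))>0
        bl=g&(abs(hs[...,0]-115)<12)&(hs[...,1]>130);ye=g&(abs(hs[...,0]-26)<5)&(hs[...,1]>190)&(hs[...,2]>130)
        c=np.array(c);f=lambda mm:np.degrees(np.arctan2(*(np.mean(P[mm][:,:2],0)*1000-c)[::-1])) if mm.sum()>5 else np.nan
        b,y=f(bl),f(ye)
        best=min([a+90*j for j in range(-4,5)],key=lambda t:abs((t-b+180)%360-180))
        out.append((c.round(1),np.round(s,1),round(best,1),'rawblue %.0f yel %.0f'%(b,y),'z %.1f'%(1000*np.median(P[k][:,2])),st[i,4]))
    return out
E
python3 - <<'E'
from h import *
im,d=snap('top')
for b in blanks(im,d):print(b)
P=cloud('top',d);hs=cv2.cvtColor(im,cv2.COLOR_RGB2HSV).astype(int)
def rect(m,t):
    n,l,st,_=cv2.connectedComponentsWithStats(m.astype(np.uint8));i=1+np.argmax(st[1:,4]);q=P[l==i]
    print(t,cv2.minAreaRect((q[:,:2]*1000).astype(np.float32)),np.median(q[:,2]),len(q))
    return q
X,Y,Z=P[...,0],P[...,1],P[...,2]
q=rect((Z>.009)&(Z<.02)&(X>.5)&(X<.6)&(Y>-.2)&(Y<.25),'bar')
# front edge of bar top per column
for t,h in(('blue',115),('yellow',26),('green',70),('red',0)):
    m=(Z>.048)&(Z<.075)&(X>.3)&(X<.6)&(Y>.2)&(Y<.5)&((abs(hs[...,0]-h)<8)|((h==0)&(hs[...,0]>172)))&(hs[...,1]>150);rect(m,t)
rect((Z>.038)&(Z<.05)&(X>.3)&(X<.6)&(Y>.2)&(Y<.5),'box')
rect((Z>.080)&(Z<.11)&(X>.35)&(X<.6)&(Y<-.2)&(Y>-.5)&(d>0),'lever')
rect((Z>.04)&(Z<.072)&(X>.35)&(X<.7)&(Y<-.25)&(Y>-.5),'pipe')
for t,u,v,z in(('pivot',495.5,246.7,.1),('lend',453.5,242.3,.096),('bl',262,221,.007),('br',405,217.5,.007),('tl',261,209,.014),('tr',404,205,.014)):print(t,atz('top',u,v,z))
E
```

```text
(array([440.2, 153.7]), array([52.5, 52.8]), -263.5, 'rawblue 90 yel -160', 'z 40.2', np.int32(535))
(array([438.8,  -5.3]), array([52.3, 52.3]), -82.7, 'rawblue -92 yel 17', 'z 40.2', np.int32(523))
(array([ 431.2, -132.2]), array([52.8, 52.5]), -11.1, 'rawblue -21 yel 86', 'z 40.1', np.int32(536))Traceback (most recent call last):
  File "<stdin>", line 10, in <module>
  File "<stdin>", line 6, in rect
    return _wrapfunc(a, 'argmax', axis=axis, out=out, **kwds)
    return bound(*args, **kwds)
ValueError: attempt to get argmax of an empty sequence
```

```bash
cat > g.py <<'E'
from h import *
im,d=snap('top')
P=cloud('top',d);hs=cv2.cvtColor(im,cv2.COLOR_RGB2HSV).astype(int)
def rect(m,t):
    n,l,st,_=cv2.connectedComponentsWithStats(m.astype(np.uint8))
    if n<2: print(t,'none');return
    i=1+np.argmax(st[1:,4]);q=P[l==i]
    (c,s,a)=cv2.minAreaRect((q[:,:2]*1000).astype(np.float32));print(t,np.round(c,1),np.round(s,1),round(a,1),np.median(q[:,2]).round(4),len(q))
    return q
X,Y,Z=P[...,0],P[...,1],P[...,2]
for t,u,v,z in(('pivot',495.5,246.7,.1),('lend',453.5,242.3,.096),('bl',262,221,.007),('br',405,217.5,.007),('tl',261,209,.014),('tr',404,205,.014),('red',213.7,276.2,.052)):print(t,atz('top',u,v,z).round(4))
q=rect((Z>.009)&(Z<.02)&(X>.54)&(X<.68)&(Y>-.2)&(Y<.25),'bar')
for t,h in(('blue',110),('yellow',26),('green',70),('red',0)):
    m=(Z>.048)&(Z<.075)&(X>.3)&(X<.65)&(Y>.2)&(Y<.5)&((abs(hs[...,0]-h)<12)|((h==0)&(hs[...,0]>170)))&(hs[...,1]>150);rect(m,t)
rect((Z>.038)&(Z<.075)&(X>.3)&(X<.65)&(Y>.2)&(Y<.5),'box')
rect((Z>.080)&(Z<.11)&(X>.35)&(X<.65)&(Y<-.2)&(Y>-.5)&(d>0),'lever')
rect((Z>.04)&(Z<.072)&(X>.35)&(X<.7)&(Y<-.25)&(Y>-.5),'pipe')
rect((Z>.0025)&(Z<.02)&(X>.35)&(X<.7)&(Y<-.25)&(Y>-.5),'plate')
E
python3 g.py
```

```text
pivot [ 0.5279 -0.3389  0.1   ]
lend [ 0.54   -0.2497  0.096 ]
bl [0.6117 0.1823 0.007 ]
br [ 0.6119 -0.1583  0.007 ]
tl [0.6396 0.1835 0.014 ]
tr [ 0.6408 -0.1562  0.014 ]
red [0.4803 0.286  0.052 ]
bar [627.4  15.1] [ 31.6 338.6] 0.4 0.0135 1767
blue [505. 399.] [24.  44.3] 78.9 0.0516 185
yellow [498.  364.8] [24.7 45.6] 77.7 0.0583 233
green [488.9 323.6] [24.8 44.7] 75.6 0.0587 223
red [481.5 288.6] [24.1 45.2] 78.3 0.0514 192
box [493.7 344.5] [172.2  99.8] 78.1 0.0457 3190
lever [ 532.  -299.6] [102.5  24.7] 85.1 0.0951 359
pipe [ 490.7 -337.3] [35.7 74.6] 88.7 0.0605 403
plate [ 496.6 -314.2] [50.3 81.5] 88.6 0.0115 606
```

Call:
apply_moves --pt "100 0.37 -0.72 0 -0.22" --pt "100 0.37 -0.72 0 -0.22" --pt "100 0.37 -0.72 0 -0.22" --pt "100 0.37 -0.72 0 -0.22" --pt "100 0.37 -0.72 -0.1 -0.22" --pt "100 0.37 -0.72 -0.2 -0.22" --pt "100 0.37 -0.72 -0.3 -0.22" --pt "100 0.37 -0.72 -0.3 -0.22" --pt "100 0.37 -0.72 -0.3 -0.22" --pt "100 0.37 -0.72 -0.3 -0.22" --pt "100 0 0 0 0" --pt "100 0 0 0 0" --newtons 15

```text
clock: 1.7
position: [0.439, 0.1545, 0.1368]
ee_rot: [-2.088, -2.347, 0.0]
force: [-0.4, -0.3, 0.2]
width: 0.999
gripper_force: 0.0
```

```bash
cat >> h.py <<'E'
def go(x,y,z,yaw):
    "units left to a target; yaw = closing axis in world, deg (no wrap)"
    s=observe();p=s['position'];R=cv2.Rodrigues(np.array(s['ee_rot']))[0]
    a=np.degrees(np.arctan2(R[1,1],R[0,1]));dy=(yaw-a+90)%180-90
    print('t %.1f'%s['clock'],'pos',p.round(4),'yaw %.1f'%a,'tilt',R[:2,2].round(3),'F',s['force'].round(1),'w %.3f'%s['width'],'g %.1f'%s['gripper_force'],'j7 %.2f'%s['joints'][6])
    print(' d',((np.array([x,y,z])-p)/.06).round(3),'turn %.3f'%(np.radians(dy)/.5))
E
python3 -c "
from h import *
go(.4402,.1537,.006,6.5)"
```

```text
t 1.7 pos [0.439  0.1545 0.1368] yaw 6.7 tilt [-0.  0.] F [-0.4 -0.3  0.2] w 0.999 g 0.0 j7 -0.16
 d [ 0.02  -0.013 -2.18 ] turn -0.006
```

Call:
apply_moves --pt "100 0.02 -0.01 -0.5 0" --pt "100 0 0 -0.5 0" --pt "100 0 0 -0.5 0" --pt "100 0 0 -0.4 0" --pt "100 0 0 -0.28 0" --pt "100 0 0 0 0" --pt "20 0 0 0 0" --pt "20 0 0 0 0" --pt "20 0 0 0 0" --pt "20 0 0 0 0" --pt "20 0 0 0 0" --pt "20 0 0 0 0" --newtons 20

```text
clock: 3.2
position: [0.4405, 0.1535, 0.0061]
ee_rot: [2.089, 2.346, 0.0]
force: [-0.4, 0.7, 6.3]
width: 0.564
gripper_force: 20.0
```

```bash
python3 -c "
from h import *
go(.57,.139,.03,-90)"
```

```text
t 3.2 pos [0.4405 0.1535 0.0061] yaw 6.6 tilt [0. 0.] F [-0.4  0.7  6.3] w 0.564 g 20.0 j7 -0.02
 d [ 2.159 -0.242  0.398] turn 2.910
```

Call:
apply_moves --pt "20 0 0 0.4 0" --pt "20 0.2 -0.02 0.1 -0.3" --pt "20 0.2 -0.02 0 -0.3" --pt "20 0.2 -0.02 0 -0.3" --pt "20 0.2 -0.02 0 -0.3" --pt "20 0.2 -0.02 0 -0.3" --pt "20 0.2 -0.02 0 -0.3" --pt "20 0.2 -0.02 0 -0.3" --pt "20 0.2 -0.02 0 -0.3" --pt "20 0.2 -0.02 0 -0.3" --pt "20 0.2 -0.02 0 -0.3" --pt "20 0.16 -0.02 0 -0.3"

```text
clock: 4.7
position: [0.5702, 0.1402, 0.0356]
ee_rot: [3.141, 0.05, -0.001]
force: [0.3, -0.5, -0.6]
width: 0.565
gripper_force: 20.0
```

```bash
python3 -c "
from h import *
go(.582,.139,.007,-90)"
```

```text
t 4.7 pos [0.5702 0.1402 0.0356] yaw -88.2 tilt [-0. -0.] F [ 0.3 -0.5 -0.6] w 0.565 g 20.0 j7 -1.23
 d [ 0.197 -0.021 -0.477] turn -0.064
```

Call:
apply_moves --pt "20 0 -0.02 -0.2 -0.064" --pt "20 0 0 -0.2 0" --pt "20 0 0 -0.08 0" --pt "20 0.1 0 0 0" --pt "20 0.1 0 0 0" --pt "20 0.06 0 0 0" --pt "20 0.03 0 0 0" --pt "20 0 0 0 0"

```text
clock: 5.7
position: [0.5852, 0.1391, 0.0065]
ee_rot: [-3.141, -0.008, 0.007]
force: [-6.2, -1.1, 0.8]
width: 0.565
gripper_force: 20.0
```

Call:
apply_moves --pt "100 0 0 0 0" --pt "100 0 0 0 0" --pt "100 0 0 0 0" --pt "100 0 0 0.5 0" --pt "100 0 0 0.6 0" --pt "10 -0.6 0 0 0" --pt "10 -0.5 0 0 0" --pt "10 0 0 0 0" --pt "10 0 0 -0.5 0" --pt "10 0 0 -0.4 0" --pt "10 0 0 0 0"

```text
clock: 7.08
position: [0.5213, 0.1387, 0.0181]
ee_rot: [3.14, 0.007, -0.003]
force: [-0.4, -0.4, -0.0]
width: 0.395
gripper_force: 0.0
```

```bash
python3 -c "
from h import *
go(.560,.139,.018,-90)
for b in blanks():print(b)"
```

```text
t 7.1 pos [0.5213 0.1387 0.0181] yaw -89.7 tilt [-0.002 -0.001] F [-0.4 -0.4 -0. ] w 0.395 g 0.0 j7 -1.22
 d [ 0.645  0.005 -0.002] turn -0.009
(array([438.8,  -5.3]), array([52.3, 52.4]), -82.9, 'rawblue -91 yel 18', 'z 40.4', np.int32(529))
(array([ 431., -132.]), array([52.6, 52.5]), 348.0, 'rawblue -19 yel 89', 'z 40.3', np.int32(537))
```

Call:
apply_moves --pt "10 0.2 0 0 0" --pt "10 0.15 0 0 0" --pt "10 0.08 0 0 0" --pt "10 0.04 0 0 0" --pt "10 0 0 0 0"

```text
clock: 7.75
position: [0.5487, 0.1392, 0.019]
ee_rot: [-3.141, -0.008, 0.003]
force: [-4.2, 0.0, 1.6]
width: 0.1
gripper_force: 1.9
```

Call:
apply_moves --pt "10 0.03 0 0 0" --pt "10 0 0 0 0" --pt "10 -0.1 0 0 0" --pt "10 -0.4 0 0 0" --pt "100 0 0 0.9 0" --pt "100 0 0 0.9 0"

```text
clock: 8.5
position: [0.5212, 0.1388, 0.1283]
ee_rot: [3.141, 0.007, 0.0]
force: [0.8, 1.5, -0.0]
width: 0.269
gripper_force: 0.0
```

```bash
python3 -c "
from h import *
go(.4388,-.0053,.006,7.2)
for b in blanks():print(b)"
```

```text
t 8.5 pos [0.5212 0.1388 0.1283] yaw -89.8 tilt [ 0.    -0.001] F [ 0.8  1.5 -0. ] w 0.269 g 0.0 j7 -1.36
 d [-1.373 -2.402 -2.039] turn -2.899
(array([438.7,  -5.3]), array([52.1, 52.4]), -82.8, 'rawblue -93 yel 17', 'z 40.4', np.int32(526))
(array([ 431.1, -131.9]), array([52.9, 52.4]), -11.4, 'rawblue -19 yel 89', 'z 40.3', np.int32(535))
```

Call:
apply_moves --pt "100 -0.17 -0.3 0 0.31" --pt "100 -0.17 -0.3 0 0.31" --pt "100 -0.17 -0.3 0 0.31" --pt "100 -0.17 -0.3 0 0.31" --pt "100 -0.17 -0.3 0 0.31" --pt "100 -0.17 -0.3 0 0.31" --pt "100 -0.17 -0.3 0 0.31" --pt "100 -0.17 -0.3 0 0.31" --pt "100 0 0 0 0.31" --pt "100 0 0 0 0.31" --pt "100 0 0 0 0.29" --pt "100 0 0 -0.5 0"

```text
clock: 10.05
position: [0.4421, -0.0049, 0.0984]
ee_rot: [2.069, 2.359, 0.008]
force: [-0.0, 0.4, 0.0]
width: 1.0
gripper_force: 0.0
```

```bash
python3 -c "
from h import *
go(.4388,-.0053,.006,7.2)
for b in blanks():print(b)"
```

```text
t 10.1 pos [ 0.4421 -0.0049  0.0984] yaw 7.5 tilt [0.006 0.001] F [-0.   0.4  0. ] w 1.000 g 0.0 j7 0.30
 d [-0.055 -0.007 -1.539] turn -0.010
(array([584.9, 138.3]), array([51.9, 52. ]), -0.5, 'rawblue -24 yel 113', 'z 39.9', np.int32(509))
(array([ 431. , -131.8]), array([52.1, 52.2]), 348.8, 'rawblue -22 yel 88', 'z 40.3', np.int32(539))
```

Call:
apply_moves --pt "100 -0.02 0 -0.5 0" --pt "100 0 0 -0.5 0" --pt "100 0 0 -0.4 0" --pt "100 0 0 -0.1 0" --pt "20 0 0 0 0" --pt "20 0 0 0 0" --pt "20 0 0 0 0" --pt "20 0 0 0 0" --pt "20 0 0 0 0" --pt "20 0 0 0 0"

```text
clock: 11.35
position: [0.4388, -0.0048, 0.0074]
ee_rot: [2.074, 2.36, 0.001]
force: [-1.6, 0.1, 7.6]
width: 0.565
gripper_force: 20.0
```

```bash
python3 -c "
from h import *
go(.57,.014,.035,90)"
```

```text
t 11.3 pos [ 0.4388 -0.0048  0.0074] yaw 7.4 tilt [0.001 0.   ] F [-1.6  0.1  7.6] w 0.565 g 20.0 j7 0.44
 d [2.187 0.314 0.459] turn 2.884
```

Call:
apply_moves --pt "20 0 0 0.46 0" --pt "20 0.22 0.03 0 0.29" --pt "20 0.22 0.03 0 0.29" --pt "20 0.22 0.03 0 0.29" --pt "20 0.22 0.03 0 0.29" --pt "20 0.22 0.03 0 0.29" --pt "20 0.22 0.03 0 0.29" --pt "20 0.22 0.03 0 0.29" --pt "20 0.22 0.03 0 0.29" --pt "20 0.22 0.03 0 0.29" --pt "20 0.2 0.04 0 0.28" --pt "20 0 0 0 0"

```text
clock: 12.85
position: [0.5698, 0.0136, 0.0346]
ee_rot: [-0.003, 3.141, 0.001]
force: [-0.1, -0.5, -0.5]
width: 0.565
gripper_force: 20.0
```

```bash
python3 -c "
from h import *
go(.57,.014,.007,90)"
```

```text
t 12.8 pos [0.5698 0.0136 0.0346] yaw 90.1 tilt [0. 0.] F [-0.1 -0.5 -0.5] w 0.565 g 20.0 j7 1.47
 d [ 0.003  0.006 -0.459] turn -0.004
```

Call:
apply_moves --pt "20 0 0 -0.25 0" --pt "20 0 0 -0.2 0" --pt "20 0.1 0 0 0" --pt "20 0.1 0 0 0" --pt "20 0.06 0 0 0" --pt "20 0.02 0 0 0" --pt "100 0 0 0 0" --pt "100 0 0 0 0" --pt "100 0 0 0 0" --pt "100 0 0 0.5 0" --pt "100 0 0 0.6 0" --pt "10 -0.6 0 0 0"

```text
clock: 14.35
position: [0.5539, 0.0139, 0.0765]
ee_rot: [-0.004, 3.134, 0.001]
force: [-0.0, 0.2, -0.7]
width: 0.939
gripper_force: 0.0
```

Call:
apply_moves --pt "10 -0.5 0 0 0" --pt "10 0 0 0 0" --pt "10 0 0 0 0" --pt "10 0 0 -0.5 0" --pt "10 0 0 -0.4 0" --pt "10 0.15 0 0 0" --pt "10 0.15 0 0 0" --pt "10 0.1 0 0 0" --pt "10 0.05 0 0 0" --pt "10 0.03 0 0 0" --pt "10 0 0 0 0"

```text
clock: 15.72
position: [0.5489, 0.0137, 0.0199]
ee_rot: [-0.005, 3.141, 0.0]
force: [-0.1, -0.7, -0.0]
width: 0.101
gripper_force: 0.0
```

Call:
apply_moves --pt "10 0.03 0 0 0" --pt "10 0.02 0 0 0" --pt "10 0 0 0 0"

```text
clock: 16.1
position: [0.5499, 0.0135, 0.0194]
ee_rot: [0.005, -3.138, 0.0]
force: [-6.2, -0.6, 4.0]
width: 0.1
gripper_force: 3.1
```

Now blank C: retreat, rise, turn to its angle (78.9°).

Call:
apply_moves --pt "10 -0.1 0 0 0" --pt "10 -0.4 0 0 0" --pt "100 0 0 0.9 0" --pt "100 0 0 0.6 0" --pt "100 -0.3 -0.5 0 -0.1" --pt "100 -0.4 -0.5 0 -0.1" --pt "100 -0.4 -0.5 0 -0.1" --pt "100 -0.4 -0.5 0 -0.09" --pt "100 0 -0.43 0 0" --pt "100 0 0 0 0"

```text
clock: 17.35
position: [0.4319, -0.134, 0.11]
ee_rot: [0.306, 3.125, -0.001]
force: [0.1, -0.1, -0.2]
width: 0.922
gripper_force: 0.0
```

```bash
python3 -c "
from h import *
go(.4311,-.132,.006,78.8)
for b in blanks():print(b)"
```

```text
t 17.4 pos [ 0.4319 -0.134   0.11  ] yaw 78.8 tilt [ 0.001 -0.001] F [ 0.1 -0.1 -0.2] w 0.922 g 0.0 j7 1.61
 d [-0.013  0.034 -1.734] turn -0.000
(array([586.4,  13. ]), array([51.1, 52.5]), -1.2, 'rawblue -3 yel 108', 'z 40.3', np.int32(518))
(array([584.9, 138.2]), array([52.1, 51.7]), 359.7, 'rawblue -12 yel 101', 'z 40.1', np.int32(510))
```

Call:
apply_moves --pt "100 -0.01 0.03 -0.5 0" --pt "100 0 0 -0.5 0" --pt "100 0 0 -0.5 0" --pt "100 0 0 -0.22 0" --pt "20 0 0 0 0" --pt "20 0 0 0 0" --pt "20 0 0 0 0" --pt "20 0 0 0 0" --pt "20 0 0 0 0" --pt "20 0 0 0 0"

```text
clock: 18.65
position: [0.4317, -0.1305, 0.007]
ee_rot: [0.301, 3.126, -0.0]
force: [-1.5, 0.3, 6.9]
width: 0.562
gripper_force: 20.0
```

```bash
python3 -c "
from h import *
go(.57,-.111,.035,90)"
```

```text
t 18.6 pos [ 0.4317 -0.1305  0.007 ] yaw 79.0 tilt [ 0.001 -0.   ] F [-1.5  0.3  6.9] w 0.562 g 20.0 j7 1.63
 d [2.305 0.324 0.467] turn 0.384
```

Call:
apply_moves --pt "20 0 0 0.47 0" --pt "20 0.38 0.05 0 0.07" --pt "20 0.38 0.05 0 0.07" --pt "20 0.38 0.05 0 0.06" --pt "20 0.38 0.05 0 0.06" --pt "20 0.39 0.06 0 0.06" --pt "20 0.39 0.06 0 0.06" --pt "20 0 0 0 0"

```text
clock: 19.65
position: [0.5708, -0.1105, 0.0346]
ee_rot: [0.001, 3.14, 0.001]
force: [-0.7, 0.2, -1.0]
width: 0.563
gripper_force: 20.0
```

```bash
python3 -c "
from h import *
go(.57,-.111,.007,90)"
```

```text
t 19.6 pos [ 0.5708 -0.1105  0.0346] yaw 90.0 tilt [0.001 0.   ] F [-0.7  0.2 -1. ] w 0.563 g 20.0 j7 1.70
 d [-0.014 -0.009 -0.46 ] turn 0.001
```

Call:
apply_moves --pt "20 0 0 -0.25 0" --pt "20 0 0 -0.2 0" --pt "20 0.1 0 0 0" --pt "20 0.1 0 0 0" --pt "20 0.05 0 0 0" --pt "20 0.02 0 0 0" --pt "100 0 0 0 0" --pt "100 0 0 0 0" --pt "100 0 0 0 0" --pt "100 0 0 0.5 0" --pt "100 0 0 0.6 0" --pt "10 -0.6 0 0 0"

```text
clock: 21.15
position: [0.5534, -0.1112, 0.0766]
ee_rot: [0.002, 3.134, -0.001]
force: [-0.9, -0.5, -0.4]
width: 0.939
gripper_force: 0.0
```

Call:
apply_moves --pt "10 -0.5 0 0 0" --pt "10 0 0 0 0" --pt "10 0 0 0 0" --pt "10 0 0 -0.5 0" --pt "10 0 0 -0.4 0" --pt "10 0.15 0 0 0" --pt "10 0.15 0 0 0" --pt "10 0.1 0 0 0" --pt "10 0.05 0 0 0" --pt "10 0.05 0 0 0" --pt "10 0 0 0 0"

```text
clock: 22.52
position: [0.5497, -0.1111, 0.0199]
ee_rot: [0.003, 3.141, 0.0]
force: [0.1, 0.5, -0.3]
width: 0.104
gripper_force: 0.0
```

Call:
apply_moves --pt "10 0.03 0 0 0" --pt "10 0.03 0 0 0" --pt "10 0 0 0 0"

```text
clock: 22.9
position: [0.551, -0.1113, 0.0193]
ee_rot: [-0.003, -3.138, -0.0]
force: [-6.5, -0.7, 4.5]
width: 0.1
gripper_force: 3.3
```

Call:
apply_moves --pt "10 -0.1 0 0 0" --pt "10 -0.4 0 0 0" --pt "26 0 0 0.9 -0.2" --pt "26 0 0 0.9 -0.3" --pt "26 0 0 0.4 -0.3" --pt "26 0 -0.3 0 -0.3" --pt "26 0 -0.4 0 -0.3" --pt "26 0 -0.4 0 -0.3" --pt "26 0 -0.4 0 -0.3" --pt "26 0.1 -0.4 0 -0.3" --pt "26 0.1 -0.4 0 -0.3" --pt "26 0.1 -0.35 0 -0.3"

```text
clock: 24.4
position: [0.5414, -0.2711, 0.1519]
ee_rot: [2.091, 2.343, 0.0]
force: [0.5, 0.3, -0.7]
width: 0.264
gripper_force: 0.0
```

Call:
apply_moves --pt "26 0 0 0 -0.25" --pt "26 0 0 0 -0.25" --pt "26 0 0 0 0"

```text
clock: 24.78
position: [0.5413, -0.27, 0.1516]
ee_rot: [2.361, 2.072, -0.0]
force: [-0.1, 0.9, -0.7]
width: 0.255
gripper_force: 0.0
```

```bash
python3 -c "
from h import *
go(.5375,-.2697,.08,-7.5)
im,d=snap('scene','sc2.png')
cv2.imwrite('pics/sc2c.png',cv2.resize(im[150:350,140:420,::-1],None,fx=2.8,fy=2.8,interpolation=cv2.INTER_CUBIC))
for b in blanks():print(b)"
```

```text
t 24.8 pos [ 0.5413 -0.27    0.1516] yaw -7.5 tilt [ 0. -0.] F [-0.1  0.9 -0.7] w 0.255 g 0.0 j7 0.52
 d [-0.063  0.005 -1.194] turn -0.002
(array([ 587.6, -111.8]), array([51.8, 53.6]), -0.5, 'rawblue -7 yel 98', 'z 40.1', np.int32(510))
(array([586.2,  13. ]), array([51. , 52.9]), 358.7, 'rawblue -5 yel 99', 'z 40.2', np.int32(522))
(array([584.8, 138.2]), array([51.9, 52.3]), 359.7, 'rawblue -12 yel 100', 'z 40.1', np.int32(514))
```

View pics/sc2c.png

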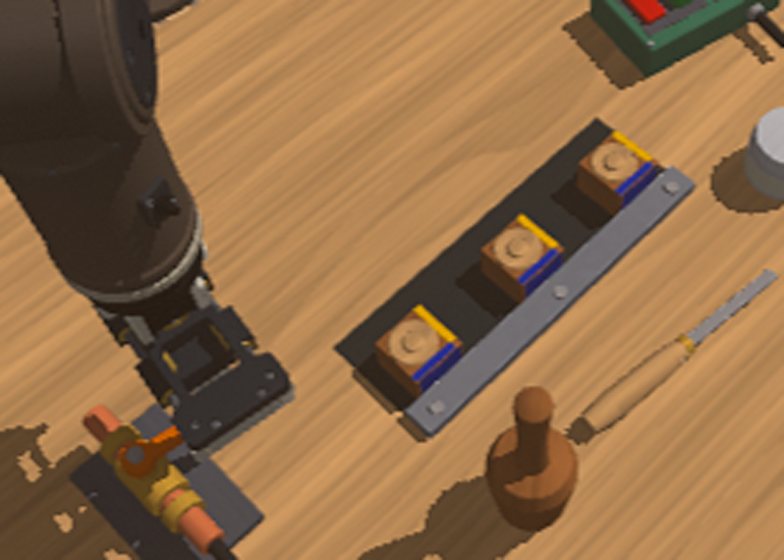

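Call:
apply_moves --pt "26 -0.06 0 -0.4 0" --pt "26 0 0 -0.4 0" --pt "26 0 0 -0.3 0" --pt "26 0 0 -0.1 0" --pt "26 0 0 0 0"

```text
clock: 25.5
position: [0.5376, -0.2703, 0.0798]
ee_rot: [2.362, 2.072, -0.0]
force: [0.4, 0.7, -0.3]
width: 0.262
gripper_force: 0.0
```

Call:
apply_moves --pt "26 0.18 -0.04 0 -0.31" --pt "26 0.17 -0.07 0 -0.31" --pt "26 0.16 -0.09 0 -0.31" --pt "26 0.14 -0.12 0 -0.31" --pt "26 0.12 -0.14 0 -0.31" --pt "26 0.1 -0.15 0 -0.31" --pt "26 0.075 -0.17 0 -0.31" --pt "26 0.05 -0.18 0 -0.31" --pt "26 0.02 -0.18 0 -0.31" --pt "26 0 -0.1 0 -0.15" --pt "26 0 0 0 0"

```text
clock: 26.88
position: [0.5987, -0.3415, 0.0799]
ee_rot: [-3.136, 0.046, 0.002]
force: [-2.5, 8.8, 4.0]
width: 0.261
gripper_force: 4.3
```

```bash
python3 -c "
from h import *
go(.5375,-.2697,.08,-90)"; python3 g.py | grep -E 'lever|pipe'
```

```text
t 26.9 pos [ 0.5987 -0.3415  0.0799] yaw -91.7 tilt [-0.001  0.005] F [-2.5  8.8  4. ] w 0.261 g 4.3 j7 -0.59
 d [-1.019e+00  1.196e+00  1.000e-03] turn 0.058
lever none
pipe none
```

Call:
apply_moves --pt "26 0 -0.03 0 0" --pt "26 0 0 0 0" --pt "26 0 0.1 0 0" --pt "26 0 0 0.5 0" --pt "26 0 0 0.7 0" --pt "0 -0.5 0.5 0.2 0.2" --pt "0 -0.3 0.9 0 0.2" --pt "0 -0.3 0.9 0 0.2" --pt "0 -0.3 0.9 0 0.2"

```text
clock: 28.05
position: [0.5144, -0.147, 0.1645]
ee_rot: [3.087, 0.583, 0.003]
force: [1.6, 0.9, 0.6]
width: 0.01
gripper_force: 0.0
```

```bash
python3 g.py | grep -E 'lever|pipe|green|red'; python3 -c "
from h import *
go(.4889,.3236,.08,-13)"
```

```text
red [0.4803 0.286  0.052 ]
green [488.9 323.8] [24.6 44.7] 76.6 0.0591 221
red [481.2 288.5] [24.1 44.6] 77.5 0.0515 188
lever [ 529.5 -341.1] [20.4 31.6] 54.6 0.0967 106
pipe [ 486.9 -336.8] [32.9 68. ] 83.4 0.0608 347
t 28.1 pos [ 0.5122 -0.1387  0.1631] yaw -67.9 tilt [-0.003  0.006] F [-3.2  5.6 -2.3] w 0.005 g 0.0 j7 -0.54
 d [-0.389  7.705 -1.385] turn 1.918
```

Call:
apply_moves --pt "0 -0.04 0.75 0 0.19" --pt "0 -0.04 0.78 0 0.19" --pt "0 -0.04 0.78 0 0.19" --pt "0 -0.04 0.78 0 0.19" --pt "0 -0.04 0.78 0 0.19" --pt "0 -0.04 0.78 0 0.19" --pt "0 -0.04 0.78 0 0.19" --pt "0 -0.04 0.78 0 0.19" --pt "0 -0.04 0.78 0 0.2" --pt "0 -0.03 0.7 0 0.2" --pt "0 0 0 0 0" --pt "0 0 0 0 0"

```text
clock: 29.6
position: [0.4916, 0.3123, 0.1642]
ee_rot: [2.473, 1.936, 0.001]
force: [0.4, -0.2, -0.3]
width: 0.003
gripper_force: 0.0
```

```bash
python3 g.py | grep -E 'lever|pipe'; python3 -c "
from h import *
go(.4889,.3236,.08,-12)
im,d=snap('top','top3.png')
cv2.imwrite('pics/lev.png',cv2.resize(im[180:310,240:520,::-1],None,fx=2.8,fy=2.8,interpolation=cv2.INTER_CUBIC))
for b in blanks(im,d):print(b)"
```

```text
lever [ 566.6 -334.7] [100.6  25.1] 4.6 0.0952 371
pipe [ 543.5 -338. ] [ 36.4 180. ] 89.1 0.0596 729
t 29.6 pos [0.4917 0.3118 0.1642] yaw -13.9 tilt [ 0.001 -0.   ] F [ 0.7  0.2 -0.2] w 0.004 g 0.0 j7 -0.57
 d [-0.046  0.197 -1.403] turn 0.068
(array([ 588.1, -111.9]), array([51.4, 52.7]), 358.6, 'rawblue -7 yel 100', 'z 40.1', np.int32(510))
(array([586.3,  13.1]), array([51.1, 52.5]), 358.6, 'rawblue -3 yel 99', 'z 39.8', np.int32(521))
(array([585.1, 138.3]), array([52.2, 52.4]), -0.6, 'rawblue -12 yel 100', 'z 40.0', np.int32(512))
```

View pics/lev.png

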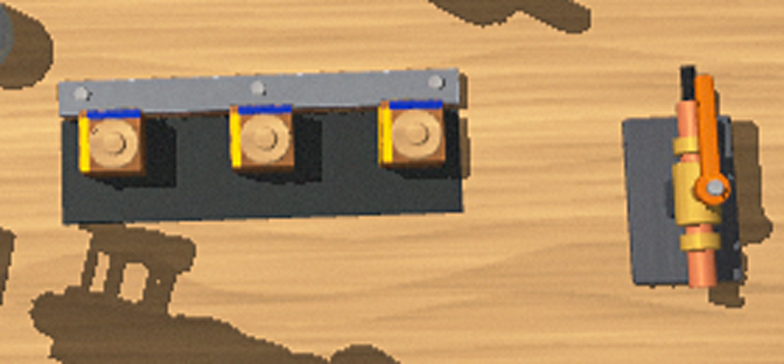

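Call:
apply_moves --pt "0 -0.05 0.2 -0.4 0.07" --pt "0 0 0 -0.5 0" --pt "0 0 0 -0.5 0" --pt "0 0 0 -0.25 0" --pt "0 0 0 -0.12 0" --pt "0 0 0 -0.1 0" --pt "0 0 0 -0.05 0" --pt "0 0 0 0 0"

```text
clock: 30.7
position: [0.4887, 0.3248, 0.052]
ee_rot: [-2.438, -1.979, -0.003]
force: [-11.1, -7.9, 37.1]
width: 0.013
gripper_force: 18.3
```

Call:
apply_moves --pt "0 0 0 0.3 0" --pt "0 0 0 0.3 0" --pt "0 0 0 0 0" --pt "0 -0.06 -0.3 0 0" --pt "0 -0.06 -0.3 0 0" --pt "0 0 0 0 0" --pt "0 0 0 0 0" --pt "0 0 0 0 0"

```text
clock: 31.7
position: [0.4809, 0.2897, 0.0845]
ee_rot: [-2.437, -1.982, -0.0]
force: [-0.2, -0.1, 0.1]
width: 0.007
gripper_force: 0.0
```

```bash
python3 -c "
from h import *
go(.4814,.2886,.0505,-12)
im,d=snap('top','top4.png');snap('scene','sc4.png')
P=cloud('scene',snap('scene')[1])
cv2.imwrite('pics/keys4.png',cv2.resize(cv2.imread('pics/sc4.png')[100:190,330:450],None,fx=5,fy=5,interpolation=cv2.INTER_CUBIC))
for b in blanks(im,d):print(b)"
```

```text
t 31.7 pos [0.4809 0.2897 0.0845] yaw -11.8 tilt [0. 0.] F [-0.2 -0.1  0.1] w 0.007 g 0.0 j7 -0.45
 d [ 0.008 -0.018 -0.566] turn -0.008
(array([ 588.1, -111.7]), array([51.3, 52.4]), -1.9, 'rawblue -7 yel 100', 'z 39.9', np.int32(509))
(array([586.4,  13. ]), array([51. , 52.7]), 358.7, 'rawblue -3 yel 99', 'z 40.2', np.int32(518))
(array([585. , 138.2]), array([51.9, 52.1]), -0.5, 'rawblue -12 yel 100', 'z 40.0', np.int32(511))
```

View pics/keys4.png

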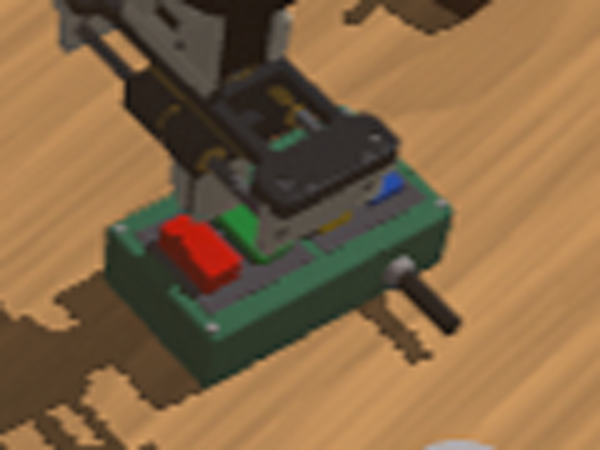

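Call:
apply_moves --pt "0 0 -0.02 -0.3 0" --pt "0 0 0 -0.13 0" --pt "0 0 0 -0.09 0" --pt "0 0 0 -0.04 0" --pt "0 0 0 0 0"

```text
clock: 32.48
position: [0.4802, 0.2877, 0.0521]
ee_rot: [-2.437, -1.98, 0.001]
force: [-9.5, -3.1, 23.1]
width: 0.001
gripper_force: 11.9
```

Call:
apply_moves --pt "0 0 0 0.3 0" --pt "100 0 0 0.5 0" --pt "100 0.2 -0.3 0.5 0.08" --pt "100 0.3 -0.5 0 0.08" --pt "100 0.4 -0.5 0 0.08" --pt "100 0.4 -0.6 0 0.08" --pt "100 0.4 -0.6 0 0.08" --pt "100 0 0 0 0" --pt "100 0 0 0 0"

```text
clock: 33.6
position: [0.5827, 0.1383, 0.129]
ee_rot: [-2.228, -2.214, -0.0]
force: [0.3, 1.4, 0.2]
width: 0.827
gripper_force: 0.0
```

```bash
python3 g.py|grep -E 'green|red'; python3 -c "
from h import *
go(.585,.1382,.019,-.6)
im,d=snap('top')
P=cloud('top',d)
m=(P[...,0]>.64)&(P[...,1]<-.05)&(P[...,1]>-.25)&(P[...,2]>.02)&(P[...,2]<.15)
q=P[m];print('mallet',q.min(0).round(3),q.max(0).round(3))
for b in blanks(im,d):print(b)"
```

```text
red [0.4803 0.286  0.052 ]
green none
red none
t 33.6 pos [0.5824 0.139  0.1289] yaw -0.3 tilt [-0.     0.001] F [-0.1 -0.5 -0.1] w 0.870 g 0.0 j7 -0.01
 d [ 0.044 -0.013 -1.832] turn -0.010
mallet [ 0.702 -0.167  0.02 ] [ 0.769 -0.052  0.15 ]
(array([ 587.7, -111.8]), array([51.1, 52.5]), -1.6, 'rawblue -2 yel 101', 'z 40.4', np.int32(511))
(array([586.2,  13. ]), array([51.1, 52.3]), -1.2, 'rawblue -3 yel 102', 'z 40.0', np.int32(518))
```

Call:
apply_moves --pt "100 0.04 -0.01 -0.5 0" --pt "100 0 0 -0.5 0" --pt "100 0 0 -0.5 0" --pt "100 0 0 -0.33 0" --pt "100 0 0 0 0" --pt "20 0 0 0 0" --pt "20 0 0 0 0" --pt "20 0 0 0 0" --pt "20 0 0 0 0" --pt "20 0 0 0 0" --pt "20 0 0 0 0" --newtons 25

```text
clock: 35.08
position: [0.5854, 0.1373, 0.0194]
ee_rot: [2.228, 2.215, 0.001]
force: [-0.7, -0.7, 3.8]
width: 0.564
gripper_force: 24.9
```

```bash
python3 -c "
from h import *
go(.566,.138,.05,-90.6)"
```

```text
t 35.1 pos [0.5854 0.1373 0.0194] yaw -0.4 tilt [0. 0.] F [-0.7 -0.7  3.8] w 0.564 g 24.9 j7 0.07
 d [-0.323  0.011  0.51 ] turn 3.133
```

Call:
apply_moves --pt "20 0 0 0.3 0" --pt "20 0 0 0.2 0" --pt "20 -0.1 0 0 -0.3" --pt "20 -0.1 0 0 -0.3" --pt "20 -0.1 0 0 -0.3" --pt "20 -0.05 0 0 -0.3" --pt "20 0 0 0 -0.3" --pt "20 0 0 0 -0.3" --pt "20 0 0 0 -0.3" --pt "20 0 0 0 -0.3" --pt "20 0 0 0 -0.3" --pt "20 0 0 0 -0.3"

```text
clock: 36.58
position: [0.5645, 0.1377, 0.05]
ee_rot: [-3.139, -0.095, -0.001]
force: [-0.5, 0.7, -1.1]
width: 0.562
gripper_force: 24.9
```

```bash
python3 -c "
from h import *
go(.566,.138,.0205,-90.6)"
```

```text
t 36.6 pos [0.5645 0.1377 0.05  ] yaw -86.6 tilt [0.001 0.001] F [-0.5  0.7 -1.1] w 0.562 g 24.9 j7 -1.13
 d [ 0.025  0.004 -0.492] turn -0.141
```

Call:
apply_moves --pt "20 0 0 -0.25 -0.14" --pt "20 0 0 -0.24 0" --pt "20 0.12 0 0 0" --pt "20 0.12 0 0 0" --pt "20 0.08 0 0 0" --pt "20 0.04 0 0 0" --pt "100 0 0 0 0" --pt "100 0 0 0 0" --pt "100 0 0 0 0" --pt "100 0 0 0.5 0" --pt "100 0 0 0.4 0" --pt "10 -0.6 0 0 0"

```text
clock: 38.08
position: [0.553, 0.1369, 0.0758]
ee_rot: [-3.141, 0.009, -0.009]
force: [-0.8, 0.1, -0.5]
width: 0.933
gripper_force: 0.0
```

Call:
apply_moves --pt "10 -0.5 0 0 0" --pt "10 0 0 0 0" --pt "10 0 0 0 0" --pt "10 0 0 -0.5 0" --pt "10 0 0 -0.4 0" --pt "10 0.15 0 0 0" --pt "10 0.15 0 0 0" --pt "10 0.1 0 0 0" --pt "10 0.05 0 0 0" --pt "10 0.03 0 0 0" --pt "10 0 0 0 0"

```text
clock: 39.45
position: [0.5485, 0.1374, 0.0198]
ee_rot: [-3.141, 0.008, 0.0]
force: [-0.3, -0.2, -0.1]
width: 0.099
gripper_force: 0.2
```

Push the last bit, then retreat and go above the middle blank.

Call:
apply_moves --pt "10 0.03 0 0 0" --pt "10 0.02 0 0 0" --pt "10 0 0 0 0"

```text
clock: 39.83
position: [0.5486, 0.1374, 0.0192]
ee_rot: [-3.141, 0.008, 0.009]
force: [-11.0, 0.0, 5.8]
width: 0.102
gripper_force: 4.9
```

Call:
apply_moves --pt "10 -0.1 0 0 0" --pt "10 -0.4 0 0 0.2" --pt "100 0 0 0.9 0.31" --pt "100 0 0 0.9 0.31" --pt "100 0.1 -0.3 0 0.31" --pt "100 0.1 -0.3 0 0.31" --pt "100 0.2 -0.3 0 0.31" --pt "100 0.2 -0.3 0 0.31" --pt "100 0.2 -0.3 0 0.31" --pt "100 0.2 -0.3 0 0.31" --pt "100 0.1 -0.28 0 0.31" --pt "100 0 0 0 0.15"

```text
clock: 41.32
position: [0.5883, 0.0103, 0.1281]
ee_rot: [2.226, 2.214, 0.001]
force: [0.2, -0.2, 0.3]
width: 1.003
gripper_force: 0.0
```

```bash
python3 -c "
from h import *
for b in blanks():print(b)
go(.5862,.013,.019,-.8)"
```

```text
(array([ 588. , -111.9]), array([51.8, 52.6]), -1.6, 'rawblue -7 yel 107', 'z 40.5', np.int32(510))
(array([585. , 147.8]), array([28.4, 52.3]), -271.0, 'rawblue nan yel 2', 'z 40.5', np.int32(208))
t 41.4 pos [0.588  0.0112 0.128 ] yaw -0.1 tilt [ 0.001 -0.   ] F [0.1 0.3 0.8] w 0.999 g 0.0 j7 0.23
 d [-0.03   0.03  -1.816] turn -0.024
```

Call:
apply_moves --pt "100 -0.03 0.03 -0.5 -0.02" --pt "100 0 0 -0.5 0" --pt "100 0 0 -0.5 0" --pt "100 0 0 -0.32 0" --pt "100 0 0 0 0" --pt "20 0 0 0 0" --pt "20 0 0 0 0" --pt "20 0 0 0 0" --pt "20 0 0 0 0" --pt "20 0 0 0 0" --pt "20 0 0 0 0" --pt "20 0 0 0 0"

```text
clock: 42.88
position: [0.586, 0.0143, 0.0188]
ee_rot: [2.239, 2.203, 0.001]
force: [-1.9, 0.8, 5.5]
width: 0.566
gripper_force: 24.9
```

Call:
apply_moves --pt "20 0 0 0.3 0" --pt "20 0 0 0.2 0" --pt "20 -0.1 0 0 -0.3" --pt "20 -0.1 0 0 -0.3" --pt "20 -0.1 0 0 -0.3" --pt "20 -0.05 0 0 -0.3" --pt "20 0 0 0 -0.3" --pt "20 0 0 0 -0.3" --pt "20 0 0 0 -0.3" --pt "20 0 0 0 -0.3" --pt "20 0 0 0 -0.3" --pt "20 0 0 0 -0.3"

```text
clock: 44.38
position: [0.5651, 0.0147, 0.0494]
ee_rot: [-3.14, -0.079, -0.001]
force: [0.4, -0.1, -0.9]
width: 0.569
gripper_force: 24.9
```

```bash
python3 -c "
from h import *
go(.566,.013,.0205,-90.6)"
```

```text
t 44.4 pos [0.5651 0.0147 0.0494] yaw -87.1 tilt [0.001 0.001] F [ 0.4 -0.1 -0.9] w 0.569 g 24.9 j7 -0.89
 d [ 0.014 -0.028 -0.481] turn -0.121
```

Call:
apply_moves --pt "20 0 0 -0.25 -0.12" --pt "20 0 0 -0.23 0" --pt "20 0.12 0 0 0" --pt "20 0.12 0 0 0" --pt "20 0.08 0 0 0" --pt "20 0.04 0 0 0" --pt "100 0 0 0 0" --pt "100 0 0 0 0" --pt "100 0 0 0 0" --pt "100 0 0 0.5 0" --pt "100 0 0 0.4 0" --pt "10 -0.6 0 0 0"

```text
clock: 45.88
position: [0.5532, 0.0138, 0.0756]
ee_rot: [3.141, -0.007, 0.008]
force: [-0.5, -0.5, -0.2]
width: 0.931
gripper_force: 0.0
```

Call:
apply_moves --pt "10 -0.5 0 0 0" --pt "10 0 0 0 0" --pt "10 0 0 0 0" --pt "10 0 0 -0.5 0" --pt "10 0 0 -0.4 0" --pt "10 0.15 0 0 0" --pt "10 0.15 0 0 0" --pt "10 0.1 0 0 0" --pt "10 0.05 0 0 0" --pt "10 0.05 0 0 0" --pt "10 0.02 0 0 0" --pt "10 0 0 0 0"

```text
clock: 47.38
position: [0.5497, 0.0144, 0.0195]
ee_rot: [-3.141, 0.009, 0.005]
force: [-5.3, 0.1, 3.1]
width: 0.099
gripper_force: 2.9
```

Call:
apply_moves --pt "10 0.02 0 0 0" --pt "10 -0.12 0 0 0" --pt "10 -0.4 0 0 0.2" --pt "100 0 0 0.9 0.31" --pt "100 0 0 0.9 0.31" --pt "100 0.1 -0.3 0 0.31" --pt "100 0.1 -0.3 0 0.31" --pt "100 0.2 -0.3 0 0.31" --pt "100 0.2 -0.3 0 0.31" --pt "100 0.2 -0.3 0 0.31" --pt "100 0.2 -0.3 0 0.31" --pt "100 0.1 -0.28 0 0.31"

```text
clock: 48.88
position: [0.5882, -0.1112, 0.1279]
ee_rot: [2.304, 2.135, 0.001]
force: [-0.6, -1.0, 1.3]
width: 0.988
gripper_force: 0.0
```

Call:
apply_moves --pt "100 0 0 0 0.13" --pt "100 0 0 0 0"

```text
clock: 49.12
position: [0.5876, -0.1108, 0.1279]
ee_rot: [2.24, 2.202, 0.001]
force: [-0.3, -0.9, -0.8]
width: 1.002
gripper_force: 0.0
```

```bash
python3 -c "
from h import *
for b in blanks():print(b)
go(.586,-.1118,.019,-1.2)"
```

```text
(array([586.4,  13.1]), array([51.2, 52.7]), -91.5, 'rawblue -99 yel 13', 'z 40.4', np.int32(519))
(array([585. , 136.1]), array([51.9, 52.1]), -90.7, 'rawblue -99 yel 11', 'z 39.8', np.int32(511))
t 49.2 pos [ 0.5876 -0.1104  0.1278] yaw -1.0 tilt [0. 0.] F [ 0.5  1.2 -0.3] w 1.000 g 0.0 j7 0.43
 d [-0.026 -0.023 -1.813] turn -0.006
```

Call:
apply_moves --pt "100 -0.01 -0.02 -0.5 0" --pt "100 0 0 -0.5 0" --pt "100 0 0 -0.5 0" --pt "100 0 0 -0.32 0" --pt "100 0 0 0 0" --pt "20 0 0 0 0" --pt "20 0 0 0 0" --pt "20 0 0 0 0" --pt "20 0 0 0 0" --pt "20 0 0 0 0" --pt "20 0 0 0 0" --pt "20 0 0 0 0"

```text
clock: 50.68
position: [0.5872, -0.1117, 0.0188]
ee_rot: [2.239, 2.203, 0.001]
force: [-0.7, 1.4, 5.7]
width: 0.568
gripper_force: 25.0
```

Call:
apply_moves --pt "20 0 0 0.3 0" --pt "20 0 0 0.2 0" --pt "20 -0.1 0 0 -0.3" --pt "20 -0.1 0 0 -0.3" --pt "20 -0.1 0 0 -0.3" --pt "20 -0.05 0 0 -0.3" --pt "20 0 0 0 -0.3" --pt "20 0 0 0 -0.3" --pt "20 0 0 0 -0.3" --pt "20 0 0 0 -0.3" --pt "20 0 0 0 -0.3" --pt "20 0 0 0 -0.3"

```text
clock: 52.18
position: [0.5664, -0.1114, 0.0493]
ee_rot: [-3.14, -0.079, -0.001]
force: [0.2, -0.7, -0.8]
width: 0.568
gripper_force: 24.9
```

```bash
python3 -c "
from h import *
go(.566,-.111,.0205,-90.7)"
```

```text
t 52.2 pos [ 0.5664 -0.1114  0.0493] yaw -87.1 tilt [0.001 0.001] F [ 0.2 -0.7 -0.8] w 0.568 g 24.9 j7 -0.67
 d [-0.007  0.007 -0.481] turn -0.125
```

Call:
apply_moves --pt "20 0 0 -0.25 -0.12" --pt "20 0 0 -0.23 0" --pt "20 0.12 0 0 0" --pt "20 0.12 0 0 0" --pt "20 0.08 0 0 0" --pt "20 0.04 0 0 0" --pt "100 0 0 0 0" --pt "100 0 0 0 0" --pt "100 0 0 0 0" --pt "100 0 0 0.5 0" --pt "100 0 0 0.4 0" --pt "10 -0.6 0 0 0"

```text
clock: 53.68
position: [0.5544, -0.1123, 0.0756]
ee_rot: [3.14, -0.005, 0.008]
force: [-0.1, -0.0, -0.6]
width: 0.932
gripper_force: 0.0
```

Call:
apply_moves --pt "10 -0.5 0 0 0" --pt "10 0 0 0 0" --pt "10 0 0 0 0" --pt "10 0 0 -0.5 0" --pt "10 0 0 -0.4 0" --pt "10 0.15 0 0 0" --pt "10 0.15 0 0 0" --pt "10 0.1 0 0 0" --pt "10 0.05 0 0 0" --pt "10 0.05 0 0 0" --pt "10 0.03 0 0 0" --pt "10 0 0 0 0"

```text
clock: 55.18
position: [0.551, -0.1117, 0.0195]
ee_rot: [-3.14, 0.009, 0.006]
force: [-8.5, 0.1, 4.7]
width: 0.104
gripper_force: 3.9
```

Call:
apply_moves --pt "10 -0.1 0 0 0" --pt "10 -0.4 0 0 0" --pt "0 0 0 0.9 0" --pt "0 0 0 0.9 0.2" --pt "0 -0.04 0.5 0.3 0.25" --pt "0 -0.04 0.7 0 0.25" --pt "0 -0.04 0.75 0 0.25" --pt "0 -0.04 0.75 0 0.25" --pt "0 -0.04 0.75 0 0.25" --pt "0 -0.04 0.75 0 0.25" --pt "0 -0.04 0.75 0 0.25" --pt "0 -0.04 0.75 0 0.25"

```text
clock: 56.68
position: [0.504, 0.2319, 0.146]
ee_rot: [-2.679, -1.64, -0.002]
force: [1.3, 0.7, -0.3]
width: 0.003
gripper_force: 0.0
```

Call:
apply_moves --pt "0 -0.02 0.7 0 0.25" --pt "0 -0.02 0.7 0 0.25" --pt "0 0 0.7 0 0" --pt "0 0 0 0 0" --pt "0 0 0 0 0"

```text
clock: 57.3
position: [0.5019, 0.3554, 0.1457]
ee_rot: [2.458, 1.956, -0.0]
force: [0.1, -0.1, 0.4]
width: 0.006
gripper_force: 0.0
```

```bash
python3 -c "
from h import *
im,d=snap('top','top5.png')
for b in blanks(im,d):print(b)
go(.4983,.3648,.0505,-12)"; python3 g.py | grep -E 'red|green|lever'
```

```text
(array([ 588. , -111.9]), array([51.2, 52.6]), 268.5, 'rawblue -100 yel 7', 'z 40.4', np.int32(510))
(array([586.3,  13.1]), array([51. , 52.8]), -91.4, 'rawblue -99 yel 14', 'z 40.0', np.int32(518))
(array([584.9, 136. ]), array([51.8, 52.3]), 269.8, 'rawblue -94 yel 7', 'z 40.1', np.int32(511))
t 57.4 pos [0.5021 0.3549 0.1459] yaw -13.0 tilt [ 0.    -0.001] F [-0.1 -0.3  0.2] w 0.007 g 0.0 j7 -0.49
 d [-0.063  0.165 -1.589] turn 0.037
red [0.4803 0.286  0.052 ]
green [488.8 323.5] [24.4 44.8] 76.2 0.059 218
red [481.5 288.6] [24.  45.1] 77.7 0.0511 187
lever [ 566.8 -339.3] [ 25.  100.4] 87.0 0.0952 371
```

Call:
apply_moves --pt "0 -0.06 0.16 -0.4 0.04" --pt "0 0 0 -0.5 0" --pt "0 0 0 -0.4 0" --pt "0 0 0 -0.15 0" --pt "0 0 0 -0.1 0" --pt "0 0 0 -0.045 0" --pt "0 0 0 0 0"

```text
clock: 58.28
position: [0.4987, 0.3651, 0.0522]
ee_rot: [-2.439, -1.979, -0.001]
force: [-6.4, -5.5, 18.3]
width: 0.007
gripper_force: 9.1
```

Call:
apply_moves --pt "0 0 0 0.4 0" --pt "0 0 0 0.4 0" --pt "0 -0.08 -0.35 0 0" --pt "0 -0.08 -0.34 0 0" --pt "0 0 0 0 0" --pt "0 0 0 0 0"

```text
clock: 59.02
position: [0.4891, 0.3256, 0.0985]
ee_rot: [-2.437, -1.982, -0.002]
force: [-0.8, 0.6, -1.0]
width: 0.004
gripper_force: 0.0
```

```bash
python3 -c "
from h import *
im,d=snap('top')
for b in blanks(im,d):print(b)
go(.4889,.3237,.0505,-12)
snap('scene','sc6.png')
im=cv2.imread('pics/sc6.png')
a=cv2.resize(im[100:190,330:450],None,fx=3.3,fy=3.3,interpolation=cv2.INTER_CUBIC)
b=cv2.resize(im[180:330,215:395],(396,330),interpolation=cv2.INTER_CUBIC)
a=cv2.copyMakeBorder(a,0,330-a.shape[0],0,0,cv2.BORDER_CONSTANT)
cv2.imwrite('pics/c6.png',np.hstack([a,b]))"; python3 g.py | grep -E 'blue|yellow|red|green'
```

```text
(array([ 587.9, -112. ]), array([51.6, 52.3]), -90.8, 'rawblue -100 yel 7', 'z 40.2', np.int32(505))
(array([586.5,  13.1]), array([51.1, 52.6]), -91.4, 'rawblue -99 yel 13', 'z 40.1', np.int32(519))
(array([585., 136.]), array([51.7, 52.1]), -90.1, 'rawblue -95 yel 8', 'z 39.9', np.int32(514))
t 59.1 pos [0.489  0.3257 0.0983] yaw -11.8 tilt [0.001 0.001] F [-0.7  0.5 -0.4] w 0.005 g 0.0 j7 -0.40
 d [-0.002 -0.034 -0.797] turn -0.009
red [0.4803 0.286  0.052 ]
blue none
yellow none
green [487.1 318.3] [13.8 43.9] 78.8 0.0582 90
red [481.7 288.1] [24.3 45.4] 78.9 0.0515 194
```

View pics/c6.png

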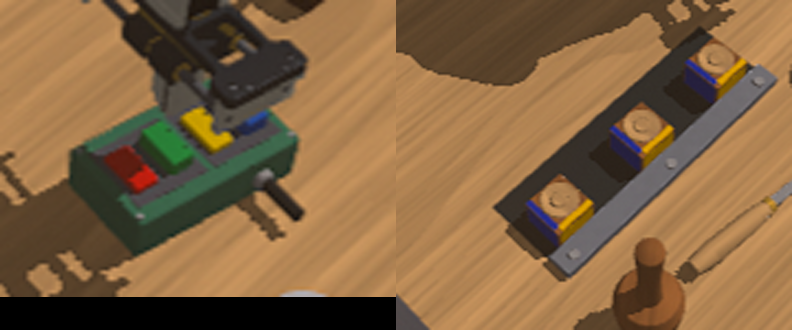

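```bash
python3 -c "
from h import *
im,d=snap('scene');P=cloud('scene',d);hs=cv2.cvtColor(im,cv2.COLOR_RGB2HSV).astype(int)
for n,h in(('blue',110),('yellow',26),('green',70),('red',0)):
  m=(abs(hs[...,0]-h)<12)&(hs[...,1]>150)&(P[...,1]>.25)&(P[...,1]<.45)&(P[...,0]>.42)&(P[...,0]<.56)&(P[...,2]>.04)&(P[...,2]<.07)
  print(n,m.sum(),np.percentile(P[m][:,2],[50,80,95]).round(4) if m.sum() else '')"
```

```text
blue 10 [0.0575 0.0594 0.0595]
yellow 109 [0.0512 0.0527 0.0543]
green 90 [0.0604 0.0618 0.0631]
red 126 [0.0512 0.053  0.0551]
```

Blue is up and yellow down. Pressing green.

Call:
apply_moves --pt "0 0 -0.03 -0.4 0" --pt "0 0 0 -0.2 0" --pt "0 0 0 -0.1 0" --pt "0 0 0 -0.07 0" --pt "0 0 0 -0.04 0" --pt "0 0 0 0 0"

```text
clock: 59.98
position: [0.4886, 0.3228, 0.052]
ee_rot: [-2.437, -1.979, -0.001]
force: [-12.2, -5.2, 32.8]
width: 0.006
gripper_force: 16.2
```

Call:
apply_moves --pt "0 0 0 0.3 0" --pt "0 0 0 0.3 0" --pt "0 0 0 0 0" --pt "0 -0.06 -0.3 0 0" --pt "0 -0.06 -0.3 0 0" --pt "0 0 0 0 0" --pt "0 0 0 0 0" --pt "0 0 0 0 0"

```text
clock: 60.98
position: [0.4815, 0.2873, 0.0853]
ee_rot: [-2.437, -1.982, -0.0]
force: [-0.8, 0.6, -0.0]
width: 0.004
gripper_force: 0.0
```

```bash
cat > k.py <<'E'
from h import *
im,d=snap('scene');P=cloud('scene',d);hs=cv2.cvtColor(im,cv2.COLOR_RGB2HSV).astype(int)
for n,h in(('blue',110),('yellow',26),('green',70),('red',0)):
  m=(abs(hs[...,0]-h)<12)&(hs[...,1]>150)&(P[...,1]>.25)&(P[...,1]<.45)&(P[...,0]>.42)&(P[...,0]<.56)&(P[...,2]>.04)&(P[...,2]<.07)
  print(n,m.sum(),np.percentile(P[m][:,2],[50,80,95]).round(4) if m.sum() else '')
for b in blanks():print(b)
E
python3 k.py; python3 -c "
from h import *
go(.4814,.2886,.0505,-12)"
```

```text
blue 8 [0.0594 0.0603 0.0615]
yellow 6 [0.0483 0.0502 0.0514]
green 24 [0.0519 0.053  0.0547]
red 150 [0.0586 0.0605 0.0617]
(array([ 588. , -111.9]), array([51.2, 52.5]), 268.7, 'rawblue -110 yel 13', 'z 40.2', np.int32(508))
(array([586.2,  13. ]), array([51.1, 52.4]), -91.1, 'rawblue -98 yel 13', 'z 40.3', np.int32(516))
(array([584.7, 136. ]), array([51.6, 52.1]), -90.8, 'rawblue -94 yel 8', 'z 40.1', np.int32(513))
t 61.1 pos [0.4815 0.2872 0.0854] yaw -11.8 tilt [0. 0.] F [-1.  -0.5  0.3] w 0.006 g 0.0 j7 -0.34
 d [-0.002  0.023 -0.581] turn -0.008
```

Second pass running; now red.

Call:
apply_moves --pt "0 0 0.02 -0.3 0" --pt "0 0 0 -0.14 0" --pt "0 0 0 -0.1 0" --pt "0 0 0 -0.045 0" --pt "0 0 0 0 0"

```text
clock: 61.7
position: [0.481, 0.2881, 0.052]
ee_rot: [-2.436, -1.979, -0.0]
force: [-10.9, -1.7, 31.3]
width: 0.006
gripper_force: 15.8
```

Call:
apply_moves --pt "0 0 0 0.4 0" --pt "0 0 0 0.6 0" --pt "0 0 0 0.7 0" --pt "0 0.03 -0.7 0 -0.2" --pt "0 0.03 -0.7 0 -0.2" --pt "0 0.03 -0.7 0 -0.2" --pt "0 0.03 -0.7 0 -0.2" --pt "0 0.03 -0.7 0 -0.2" --pt "0 0.03 -0.7 0 -0.2" --pt "0 0.03 -0.7 0 -0.2" --pt "0 0 0 0 0"

```text
clock: 63.08
position: [0.4939, -0.0098, 0.1525]
ee_rot: [2.972, 1.014, 0.0]
force: [-1.0, 0.9, -0.8]
width: 0.004
gripper_force: 0.0
```

```bash
python3 k.py; python3 -c "
from h import *
go(.597,-.340,.15,-92)
im,d=snap('top','top7.png')"; python3 g.py | grep -E 'lever|pipe'
```

```text
blue 86 [0.0599 0.0611 0.0626]
yellow 125 [0.0512 0.0531 0.0543]
green 78 [0.0599 0.0613 0.0631]
red 127 [0.0508 0.0527 0.054 ]
(array([ 588.1, -112. ]), array([51. , 52.3]), -91.4, 'rawblue -100 yel 7', 'z 40.0', np.int32(250))
(array([584.9, 135.9]), array([51.9, 52.1]), -91.0, 'rawblue -94 yel 10', 'z 40.2', np.int32(513))
t 63.2 pos [ 0.494  -0.0062  0.1521] yaw -51.9 tilt [-0.  0.] F [-0.3  0.   0.7] w 0.004 g 0.0 j7 -0.47
 d [ 1.717 -5.563 -0.036] turn -1.399
lever [ 567.1 -336.1] [100.9  25.3] 2.4 0.0955 370
pipe [ 543.6 -334.8] [179.5  37. ] 6.5 0.0595 728
```

Call:
apply_moves --pt "26 0.17 -0.6 0 -0.13" --pt "26 0.19 -0.6 0 -0.15" --pt "26 0.19 -0.6 0 -0.15" --pt "26 0.19 -0.6 0 -0.15" --pt "26 0.19 -0.6 0 -0.15" --pt "26 0.19 -0.6 0 -0.15" --pt "26 0.19 -0.6 0 -0.15" --pt "26 0.19 -0.6 0 -0.15" --pt "26 0.2 -0.7 0 -0.13" --pt "26 0 0 0 0" --pt "26 0 0 0 0"

```text
clock: 64.65
position: [0.5965, -0.3346, 0.1517]
ee_rot: [-3.14, -0.019, 0.001]
force: [-0.4, 0.6, 0.1]
width: 0.258
gripper_force: 0.0
```

```bash
python3 -c "
from h import *
go(.597,-.3365,.08,-89)"
```

```text
t 64.7 pos [ 0.5965 -0.3346  0.1517] yaw -89.3 tilt [-0.001  0.001] F [-0.4  0.6  0.1] w 0.258 g 0.0 j7 -0.54
 d [ 0.008 -0.032 -1.195] turn 0.011
```

Call:
apply_moves --pt "26 0 -0.03 -0.4 0" --pt "26 0 0 -0.4 0" --pt "26 0 0 -0.3 0" --pt "26 0 0 -0.1 0" --pt "26 0 0 0 0"

```text
clock: 65.28
position: [0.5962, -0.3375, 0.0804]
ee_rot: [-3.142, -0.016, 0.0]
force: [1.7, 0.1, -0.4]
width: 0.256
gripper_force: 0.0
```

Call:
apply_moves --pt "26 -0.02 0.18 0 0.31" --pt "26 -0.05 0.18 0 0.31" --pt "26 -0.075 0.17 0 0.31" --pt "26 -0.1 0.15 0 0.31" --pt "26 -0.12 0.14 0 0.31" --pt "26 -0.14 0.12 0 0.31" --pt "26 -0.16 0.09 0 0.31" --pt "26 -0.17 0.07 0 0.31" --pt "26 -0.18 0.04 0 0.31" --pt "26 -0.16 0.01 0 0.31" --pt "26 0 0 0 0" --pt "26 0 0 0 0"

```text
clock: 66.78
position: [0.5261, -0.2691, 0.0808]
ee_rot: [2.237, 2.205, 0.001]
force: [-0.4, 1.0, 0.3]
width: 0.256
gripper_force: 0.0
```

```bash
python3 -c "
from h import *
go(.52,-.27,.08,4)"
```

```text
t 66.8 pos [ 0.5261 -0.2691  0.0808] yaw -0.8 tilt [ 0.001 -0.   ] F [-0.4  1.   0.3] w 0.256 g 0.0 j7 0.77
 d [-0.101 -0.015 -0.014] turn 0.169
```

No stop force yet; push on in −x in small steps.

Call:
apply_moves --pt "26 -0.06 0 0 0.05" --pt "26 -0.04 0 0 0.03" --pt "26 0 0 0 0"

```text
clock: 67.15
position: [0.5235, -0.2691, 0.0809]
ee_rot: [2.183, 2.251, 0.004]
force: [13.2, -0.8, -6.2]
width: 0.259
gripper_force: 6.1
```

Call:
apply_moves --pt "26 -0.03 0 0 0" --pt "26 0 0 0 0" --pt "26 0.12 0 0 0" --pt "26 0 0 0.5 0" --pt "26 0 0 0.8 0" --pt "26 -0.6 0.3 0.3 0" --pt "26 -0.8 0.5 0 0" --pt "26 -0.6 0.5 0 0" --pt "26 0 0 0 0" --pt "26 0 0 0 0"

```text
clock: 68.4
position: [0.4055, -0.191, 0.1766]
ee_rot: [2.188, 2.253, 0.001]
force: [0.0, -1.2, -0.6]
width: 0.26
gripper_force: 0.0
```

```bash
python3 k.py; python3 g.py | grep -E 'lever|pipe'; python3 -c "
from h import *
go(.597,-.340,.15,-92)
im,d=snap('top','top8.png')
cv2.imwrite('pics/fin.png',cv2.resize(im[130:310,140:520,::-1],None,fx=2.1,fy=2.1,interpolation=cv2.INTER_CUBIC))"
```

```text
blue 86 [0.0594 0.0614 0.0631]
yellow 125 [0.0511 0.0531 0.0545]
green 77 [0.0602 0.0615 0.063 ]
red 124 [0.0514 0.053  0.0545]
(array([ 588.1, -111.9]), array([51.6, 52.9]), -91.9, 'rawblue -100 yel 7', 'z 40.2', np.int32(508))
(array([586.3,  13.1]), array([51.1, 52.3]), -91.4, 'rawblue -99 yel 14', 'z 40.0', np.int32(518))
(array([585. , 136.1]), array([51.7, 52.3]), 269.7, 'rawblue -95 yel 7', 'z 40.0', np.int32(509))
lever [ 530.8 -299. ] [102.2  24.5] 87.0 0.0955 355
pipe [ 586.7 -335. ] [93.8 32.6] 0.8 0.0589 398
t 68.5 pos [ 0.4057 -0.1917  0.1764] yaw 1.6 tilt [ 0.    -0.001] F [ 0.  -0.2 -0.4] w 0.262 g 0.0 j7 0.58
 d [ 3.189 -2.472 -0.44 ] turn 3.015
```

View pics/fin.png

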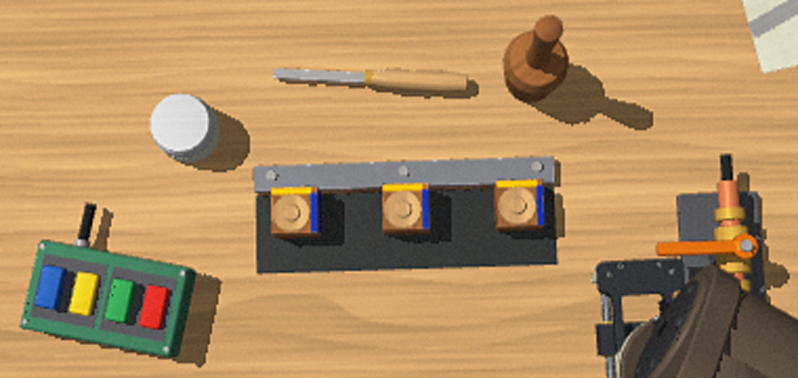

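```bash
python3 -c "
from h import *
def w(u,v,s,o,z=.096):return atz('top',o[0]+u/s,o[1]+v/s,z)[:2]
def ang(a,b):d=b-a;return np.degrees(np.arctan2(d[1],d[0])),np.hypot(*d)
print('open',ang(w(713,190,2.8,(240,180)),w(704.5,77,2.8,(240,180))))
print('shut',ang(w(745.5,246,2.1,(140,130)),w(658,248.5,2.1,(140,130))))
# centreline by orange mask
for f in('top7.png','top8.png','top1.png'):
  im=cv2.imread('pics/'+f);h=cv2.cvtColor(im,cv2.COLOR_BGR2HSV).astype(int)
  m=(h[...,0]>=8)&(h[...,0]<=16)&(h[...,1]>215)&(h[...,2]>150);m[:190]=0;m[300:]=0;m[:,:440]=0;m[:,520:]=0
  v,u=np.nonzero(m);p=np.array([atz('top',a,b,.096)[:2] for a,b in zip(u,v)])
  r=np.hypot(*(p-[.5275,-.3385]).T);p=p[(r>.03)&(r<.1)]
  l=cv2.fitLine((p*1000).astype(np.float32),cv2.DIST_HUBER,0,.01,.01).ravel();print(f,len(p),np.degrees(np.arctan2(l[1],l[0])),l[2:])"
```

```text
open (np.float64(0.6725347054925699), np.float64(0.08924187452958739))
shut (np.float64(90.31829446488203), np.float64(0.09039154969320362))
top7.png 174 -0.43622822 [ 586.7542  -335.41254]
top8.png 155 -89.98413 [ 527.19   -278.1035]
top1.png 152 82.52924 [ 537.2681 -278.7581]
```

```bash
python3 -c "
from h import *
print(arm.sign_off())"
```

```text
the job is handed in; nothing more can be done
None
```

The job is handed in at about 69 s on the clock: all three blanks had both passes and stand yellow side flush at the bar, the cock is shut against its stop, yellow and red are down, and the gouge, mallet and wax tin were never touched.

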